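Set out the weighing line by height

TASK

Set out the ingredients for weighing: take the green-lidded jar, the brown bottle and the two aluminium bottles that wait at the front of the table (not the stock behind) and stand them upright in the four drip saucers, one to a saucer, in order of height with the shortest next to the scale and the tallest farthest from it, so that whoever weighs can see and reach each one over the one before. Keep them upright and set them down flat inside the rims rather than dropping them, and leave the gold-lidded jar where it stands.

Things in the scene. Friction and masses are not known exactly. Their poses are not given: they have to be found in the camera images.
- green_jar: short round jar with a green lid and pale petals, 78 mm high, the shortest of the four; body 60 mm in diameter up to about 62 mm height, then a shoulder, lid 52 mm in diameter over the top 14 mm; about 0.3 kg. Loose, upright, at the front of the table. Origin: centre of its underside; z up, along its axis.
- amber_bottle: dark brown round bottle with a black cap, 104 mm high, the second shortest; body 45 mm in diameter up to about 70 mm height, then a shoulder, cap 25 mm in diameter over the top 20 mm; about 0.2 kg. Loose, upright, at the front of the table. Origin: centre of its underside; z up, along its axis.
- oil_bottle: grey aluminium bottle with a broad white cap, 136 mm high, the second tallest; body 73 mm in diameter (too wide to grip well), cap 54 mm in diameter over the top 19 mm: grip it by the cap; about 0.42 kg. Loose, upright, at the front of the table. Origin: centre of its underside; z up, along its axis.
- tall_bottle: slim aluminium bottle with a narrow white cap, 158 mm high, the tallest; body 66 mm in diameter up to about 110 mm height, then a shoulder, cap 36 mm in diameter over the top 20 mm; about 0.42 kg. Loose, upright, at the front of the table. Origin: centre of its underside; z up, along its axis.
- saucer_a: one of four identical white round drip saucers, fixed in a straight row 110 mm apart on a dark wooden board; which of the four varies. 102 mm across the rim; inside 86 mm across at the floor, 94 mm at the rim. Origin: centre of its underside, 14 mm above the table; inner floor 4 mm, rim 13 mm above the origin. z up.
- saucer_b: one of four identical white round drip saucers, fixed in a straight row 110 mm apart on a dark wooden board; which of the four varies. 102 mm across the rim; inside 86 mm across at the floor, 94 mm at the rim. Origin: centre of its underside, 14 mm above the table; inner floor 4 mm, rim 13 mm above the origin. z up.
- saucer_c: one of four identical white round drip saucers, fixed in a straight row 110 mm apart on a dark wooden board; which of the four varies. 102 mm across the rim; inside 86 mm across at the floor, 94 mm at the rim. Origin: centre of its underside, 14 mm above the table; inner floor 4 mm, rim 13 mm above the origin. z up.
- saucer_d: one of four identical white round drip saucers, fixed in a straight row 110 mm apart on a dark wooden board; which of the four varies. 102 mm across the rim; inside 86 mm across at the floor, 94 mm at the rim. Origin: centre of its underside, 14 mm above the table; inner floor 4 mm, rim 13 mm above the origin. z up.
- scale: flat black pocket scale with a steel pan, 127 x 106 x 19 mm, fixed on the table at one end of the row of saucers (a clear beaker stands at the other end; which end varies), in line with the row, its centre 145 mm from the nearest saucer's. Origin: centre of its underside; x axis along the row, z up.
- petal_jar: round jar with a gold lid and purple petals, 72 mm in diameter, 93 mm high, standing among the four; it does not belong to the row. Loose, upright, at the front of the table. Origin: centre of its underside; z up, along its axis.
Not all that is in view belongs to the job. What is shaped like the oil_bottle but blue or pink is not meant.

How it is judged:
By the outcome, as a careful person would: the job done as asked, in the order asked, and still so for the second after the job is handed in, with the robot touching nothing.
It also fails if it takes over 112 s, if anything falls off the work surface, if the arm or the gripper's body presses on something with over 40 N, if the wrist force passes 120 N, or if a joint passes its speed limit or range.

ROBOT

A 7-joint arm with a two-finger parallel gripper is mounted at the origin on a cart in front of the work surface, level with it; the furniture and walls round the work are solid. World frame = base frame: x ahead of the robot, y to its left, z up, the work surface at z = 0. Lengths are in mm, angles in rad, forces in N, time in s.
With the tool pointing down it reaches from about 400 to 875 mm from the base axis. Payload 4.4 kg.
Tool frame: the origin (TCP) lies at the very end of the fingers, on their centre line; the grasp point (between the pads) lies 19 mm behind it; z points along the fingers, y is the line along which they close (so a half turn about z gives the same grasp; the last joint's range is limited). The gripper opens to 85 mm and grips with 20 to 120 N. Pads are 22 mm wide; open, the fingers measure 114 mm over their backs; the gripper's body (76 mm by 85 mm) begins 54 mm behind the grasp point. The pads swing forward as they close: fully open they stand 13 mm farther back than shut.
Start: joints at [1.078, 0.628, 0.038, 1.517, -0.027, 0.996, -0.02], TCP at [269.102, -591.694, 231.313] pointing down, gripper open.
Joint ranges: [-3.06, 3.06], [-0.37, 2.12], [-1.25, 1.32], [0.18, 2.47], [-1.1, 4.24], [0.23, 1.98], [-2.94, 2.94]. Speed limits (rad/s): [2.57, 2.57, 3.14, 3.14, 3.14, 3.14, 3.14].

INTERFACE

Orientations are given as [roll, pitch, yaw] about the fixed x, y, z axes, in that order (R = Rz(yaw) Ry(pitch) Rx(roll)).
In Python, from cell import read_state, get_image, camera_params, finish_job gives the robot as it stands.
- The arm moves only by the tool arm_command, never from a script. Its argument "deltas" is a list of rows, each an object of numbers: "dx", "dy", "dz": the shift along the world's x, y, z in m; "yaw": the turn about the world's z in degrees; "jaw": the opening, from 0 (shut) to 1 (fully open). A call has 1 to 20 rows; each row is the pose to reach, as a shift and turn from the pose commanded when the call began; what a row does not reach only later rows make up. A row lasts 1/10 s, in which the tool goes at most 50 mm and 8.59 degrees, less where a joint would pass 70% of its speed; a pose out of reach is approached as far as the arm can. A call with a gripper value outside its range is refused whole. The fingers move at their own pace and stop on an object; the grip force is fixed at half the most. Time passes only in rows, so rows that repeat a pose let the fingers close. It gives the time, the measured TCP pose, the force, the opening and the grip force at its end, in the units of the state.
- read_state(): the state, without advancing time (a new reading comes with each control period).
- get_image(name): name is "side" or "top" or "wrist"; returns (picture, depth): 400x640x3 uint8, red, green, blue; 400x640 float32, mm along the optical axis (not along the pixel's ray), 0 where there is no reading.
- camera_params(name): a dict with "camera_matrix" (3x3 intrinsics, pixels), "extrinsics" (4x4, takes a point from camera to world coordinates). Camera axes: x right, y down, z forward; pixel columns grow to the right and rows downward; lengths in mm; the calibration is good to about 2 mm. A picture is of the moment at which its call begins: read the wrist's pose just before it. camera_params takes no time and is no camera call; for the wrist camera it gives the pose at the moment of the call.
- finish_job(): hands the job in; it is judged then, once.
The state is a dict: "clock": time; "qpos": joint angles; "qd": joint speeds; "tau": joint torques, N m; "eef_pos": TCP position; "tool_rot": TCP orientation; "force": force on the tool from outside, world axes, zero at the start; "torque": the same for the moment, N m; "width": finger opening in mm; "gripper_force": force on a finger pad.
Only numpy, scipy, OpenCV 4.12 (cv2) and the standard library are available. Lean on these libraries where they do the work, as an engineer would, in place of code of your own. Each camera call takes 0.05 s, during which the arm holds its last target. There are 200 camera calls.

## Working session

There is one attempt and no reset: what is moved stays moved. The work goes in short steps, Python scripts to look and compute and a tool call to move; the robot and the scene stay as the last step left them, time stands still between calls to the robot, and variables do not carry over. Pictures are saved under pics/ and viewed, at most 14 in all, crops included, and the job is handed in when it is done.

Besides the shell and the picture viewer there is one more tool, called after "Request:" as a command line: name --argument value ..., lists and objects as JSON in quotes. arm_command: Moves the arm, as the interface text tells. Its arguments: {"type":"object","properties":{"deltas":{"type":"array"}},"required":["deltas"]}

```bash
mkdir -p pics
cat > h.py <<'E'
import numpy as np, cv2
from cell import *
def snap(n,f):
    P=camera_params(n); im,d=get_image(n)
    cv2.imwrite(f'pics/{f}.png',im[:,:,::-1]); np.savez(f'{f}.npz',im=im,d=d,K=P['camera_matrix'],E=P['extrinsics'])
def cloud(f):
    z=np.load(f'{f}.npz'); d=z['d']; K=z['K']; v,u=np.mgrid[:400,:640]
    p=np.stack([(u-K[0,2])/K[0,0]*d,(v-K[1,2])/K[1,1]*d,d,np.ones_like(d)],-1)@np.array(z['E']).T
    p=p[...,:3]; p[d<=0]=np.nan
    return z['im'],p
E
python3 - <<'E'
from h import *
snap('top','t0'); snap('side','s0')
print(read_state())
E
```

```text
{'clock': 0.1, 'qpos': array([ 1.07817903,  0.62925922,  0.03845562,  1.51824898, -0.02702401,
        0.99630534, -0.019975  ]), 'qd': array([-1.66772715e-04, -4.38166413e-03, -4.24711107e-05, -3.37948586e-03,
        1.98573357e-03, -8.64913583e-04,  7.86241334e-04]), 'tau': array([ 2.78533174e-03, -5.64533722e+01,  1.23039924e+00, -1.93973780e+01,
        1.12356819e-02,  5.43228962e-03, -7.47595863e-06]), 'eef_pos': array([ 268.88443092, -591.17131499,  230.48370534]), 'tool_rot': array([-3.13988978e+00,  3.29950490e-06,  4.26820881e-01]), 'force': array([-0.64451497, -0.9019247 , -0.62758154]), 'torque': array([ 0.0032229 , -0.04152757,  0.02523619]), 'gripper_force': 0.0, 'width': 85.63308648352468}
```

View pics/t0.png

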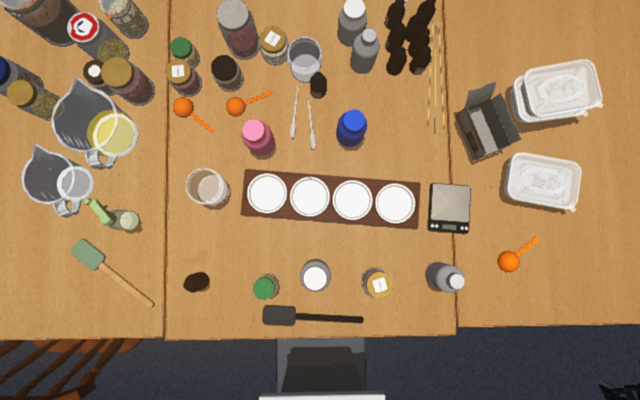

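View pics/s0.png

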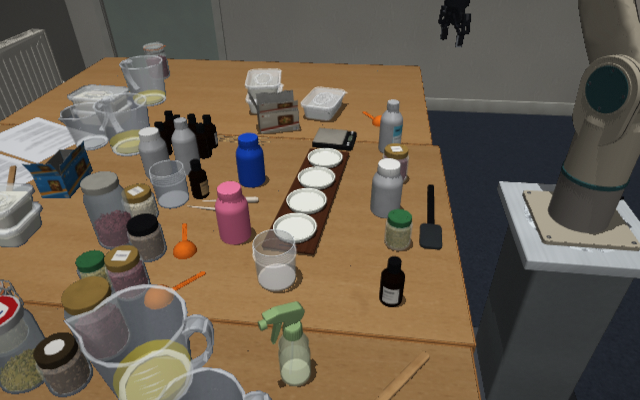

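The top view shows the row with the scale at its right end (449,208), the beaker at its left end, and saucers at (267,193), (309,196), (352,199), (395,203). At the front are amber (196,282), green jar (265,288), oil (315,275), gold jar (378,284) and tall (447,278).

Run:
```python
from h import *
im,p=cloud('t0'); X,Y,Z=p[...,0],p[...,1],p[...,2]
for n,u,v,r,lo in [('amber',196,282,22,90),('green',265,288,22,66),('oil',315,275,25,122),('petal',378,284,25,75),('tall',450,278,25,142)]:
    s=p[v-r:v+r,u-r:u+r].reshape(-1,3); t=s[s[:,2]>lo]
    b=s[(s[:,2]>8)]
    print(n,len(t),t.mean(0).round(1),'ext',(np.ptp(t,axis=0)).round(0),'mid',((t.max(0)+t.min(0))/2).round(1),'all',b.min(0).round(),b.max(0).round())
for u,v in [(267,193),(309,196),(352,199),(395,203)]:
    s=p[v-24:v+24,u-24:u+24].reshape(-1,3); c=im[v-24:v+24,u-24:u+24].reshape(-1,3)
    t=s[(c.min(1)>130)&(s[:,2]>10)&(s[:,2]<40)]
    cc,R=cv2.minEnclosingCircle(t[:,:2].astype(np.float32)); print('sau',np.round(cc,1),round(R,1),t.mean(0).round(1))
```

```text
amber 108 [442.4 306.9 102.4] ext [25. 25. 18.] mid [441.8 308.6  98.9] all [420. 286.   8.] [464. 329. 108.]
green 395 [428.  136.2  77.4] ext [51. 51. 16.] mid [427.6 136.2  74.3] all [366.  88.   8.] [457. 164.  82.]
oil 425 [456.2  13.1 135.3] ext [51. 50. 19.] mid [456.2  12.1 131.7] all [421. -23.   8.] [493.  48. 141.]
petal 608 [ 434.4 -137.6   91.4] ext [64. 63. 23.] mid [ 434.2 -138.4   86.7] all [ 399. -173.    8.] [ 469. -103.   98.]
tall 220 [ 446.7 -299.2  155.9] ext [33. 34. 19.] mid [ 446.8 -300.9  151.7] all [ 415. -332.    8.] [ 480. -268.  161.]
sau [659.4 130.5] 58.9 [662.9 134.4  19.7]
sau [660.5  27.1] 65.1 [652.9  25.8  19.5]
sau [648.5 -84.7] 64.9 [642.7 -84.8  19.4]
sau [ 634.9 -189.5] 59.3 [ 632.2 -194.6   19.2]
```

Run:
```python
from h import *
im,p=cloud('t0'); X,Y,Z=p[...,0],p[...,1],p[...,2]
print('table z',np.nanmedian(Z[235:255,200:420]))
for x,y in [(662.9,134.4),(652.9,25.8),(642.7,-84.8),(632.2,-194.6)]:
    d=np.hypot(X-x,Y-y); t=p[(d<56)&(Z>23)&(Z<35)][:,:2].astype(np.float32)
    c,R=cv2.minEnclosingCircle(t); print(len(t),np.round(c,1),round(R,1),'mid',(t.max(0)+t.min(0))/2, np.array(cv2.fitEllipse(t)[0]).round(1))
    print(' floor', p[(d<30)][:,2].mean().round(1))
```

```text
table z -0.12075932481843665
250 [662.4 134.4] 50.5 mid [662.2162  134.28662] [661.9 134.2]
 floor 18.3
223 [651.9  24.9] 50.3 mid [652.8181   25.49258] [651.8  24.8]
 floor 17.9
242 [641.5 -84.7] 50.3 mid [640.9745  -84.75766] [641.5 -84.6]
 floor 17.9
224 [ 631.2 -194.3] 50.5 mid [ 631.5133  -194.93039] [ 631.4 -194. ]
 floor 17.6
```

Request:
arm_command --deltas '[{"dx": 0.0, "dy": 0.04, "dz": 0.0}, {"dx": 0.02, "dy": 0.08, "dz": 0.0}, {"dx": 0.05, "dy": 0.12, "dz": 0.0}, {"dx": 0.08, "dy": 0.16, "dz": 0.0}, {"dx": 0.11, "dy": 0.195, "dz": 0.0}, {"dx": 0.14, "dy": 0.23, "dz": 0.0}, {"dx": 0.165, "dy": 0.265, "dz": 0.0}, {"dx": 0.178, "dy": 0.291, "dz": 0.0}, {"dx": 0.178, "dy": 0.291, "dz": 0.0}, {"dx": 0.178, "dy": 0.291, "dz": 0.0}, {"dx": 0.178, "dy": 0.291, "dz": 0.0}]'

```text
invalid input at $.deltas[0]: expected keys dx, dy, dz, yaw, jaw
```

Request:
arm_command --deltas '[{"dx": 0.0, "dy": 0.04, "dz": 0.0, "yaw": 0, "jaw": 1}, {"dx": 0.04, "dy": 0.08, "dz": 0.0, "yaw": 0, "jaw": 1}, {"dx": 0.07, "dy": 0.12, "dz": 0.0, "yaw": 0, "jaw": 1}, {"dx": 0.1, "dy": 0.16, "dz": 0.0, "yaw": 0, "jaw": 1}, {"dx": 0.125, "dy": 0.2, "dz": 0.0, "yaw": 0, "jaw": 1}, {"dx": 0.15, "dy": 0.24, "dz": 0.0, "yaw": 0, "jaw": 1}, {"dx": 0.17, "dy": 0.275, "dz": 0.0, "yaw": 0, "jaw": 1}, {"dx": 0.178, "dy": 0.291, "dz": 0.0, "yaw": 0, "jaw": 1}, {"dx": 0.178, "dy": 0.291, "dz": 0.0, "yaw": 0, "jaw": 1}, {"dx": 0.178, "dy": 0.291, "dz": 0.0, "yaw": 0, "jaw": 1}, {"dx": 0.178, "dy": 0.291, "dz": 0.0, "yaw": 0, "jaw": 1}, {"dx": 0.178, "dy": 0.291, "dz": 0.0, "yaw": 0, "jaw": 1}]'

```text
clock: 1.3
eef_pos: [446.1, -302.3, 231.2]
tool_rot: [3.141, 0.001, 0.424]
force: [0.2, -0.4, 0.2]
width: 85.1
gripper_force: 0.0
```

Request:
arm_command --deltas '[{"dx": 0, "dy": 0.001, "dz": -0.03, "yaw": 0, "jaw": 1}, {"dx": 0, "dy": 0.001, "dz": -0.06, "yaw": 0, "jaw": 1}, {"dx": 0, "dy": 0.001, "dz": -0.08, "yaw": 0, "jaw": 1}, {"dx": 0, "dy": 0.001, "dz": -0.095, "yaw": 0, "jaw": 1}, {"dx": 0, "dy": 0.001, "dz": -0.1, "yaw": 0, "jaw": 1}, {"dx": 0, "dy": 0.001, "dz": -0.1, "yaw": 0, "jaw": 1}, {"dx": 0, "dy": 0.001, "dz": -0.1, "yaw": 0, "jaw": 0.7}, {"dx": 0, "dy": 0.001, "dz": -0.1, "yaw": 0, "jaw": 0.6}, {"dx": 0, "dy": 0.001, "dz": -0.1, "yaw": 0, "jaw": 0.5}, {"dx": 0, "dy": 0.001, "dz": -0.1, "yaw": 0, "jaw": 0.4}, {"dx": 0, "dy": 0.001, "dz": -0.1, "yaw": 0, "jaw": 0.2}, {"dx": 0, "dy": 0.001, "dz": -0.1, "yaw": 0, "jaw": 0}, {"dx": 0, "dy": 0.001, "dz": -0.1, "yaw": 0, "jaw": 0}, {"dx": 0, "dy": 0.001, "dz": -0.1, "yaw": 0, "jaw": 0}, {"dx": 0, "dy": 0.001, "dz": -0.1, "yaw": 0, "jaw": 0}, {"dx": 0, "dy": 0.001, "dz": -0.1, "yaw": 0, "jaw": 0}]'

```text
clock: 2.9
eef_pos: [448.3, -300.7, 132.4]
tool_rot: [3.138, -0.002, 0.427]
force: [0.4, -0.8, 5.7]
width: 34.2
gripper_force: 55.8
```

Request:
arm_command --deltas '[{"dx": 0, "dy": 0, "dz": 0.01, "yaw": 0, "jaw": 0}, {"dx": 0, "dy": 0, "dz": 0.03, "yaw": 0, "jaw": 0}, {"dx": 0, "dy": 0, "dz": 0.055, "yaw": 0, "jaw": 0}, {"dx": 0, "dy": 0, "dz": 0.08, "yaw": 0, "jaw": 0}, {"dx": 0, "dy": 0, "dz": 0.1, "yaw": 0, "jaw": 0}, {"dx": 0.01, "dy": 0, "dz": 0.115, "yaw": 0, "jaw": 0}, {"dx": 0.025, "dy": 0.005, "dz": 0.12, "yaw": 0, "jaw": 0}, {"dx": 0.04, "dy": 0.015, "dz": 0.12, "yaw": 0, "jaw": 0}, {"dx": 0.055, "dy": 0.03, "dz": 0.12, "yaw": 0, "jaw": 0}, {"dx": 0.07, "dy": 0.05, "dz": 0.12, "yaw": 0, "jaw": 0}, {"dx": 0.08, "dy": 0.075, "dz": 0.12, "yaw": 0, "jaw": 0}, {"dx": 0.09, "dy": 0.1, "dz": 0.12, "yaw": 0, "jaw": 0}, {"dx": 0.095, "dy": 0.125, "dz": 0.12, "yaw": 0, "jaw": 0}, {"dx": 0.1, "dy": 0.15, "dz": 0.12, "yaw": 0, "jaw": 0}, {"dx": 0.1, "dy": 0.175, "dz": 0.12, "yaw": 0, "jaw": 0}, {"dx": 0.1, "dy": 0.2, "dz": 0.12, "yaw": 0, "jaw": 0}, {"dx": 0.1, "dy": 0.225, "dz": 0.12, "yaw": 0, "jaw": 0}, {"dx": 0.1, "dy": 0.25, "dz": 0.12, "yaw": 0, "jaw": 0}, {"dx": 0.1, "dy": 0.27, "dz": 0.12, "yaw": 0, "jaw": 0}, {"dx": 0.1, "dy": 0.28, "dz": 0.12, "yaw": 0, "jaw": 0}]'

```text
clock: 4.9
eef_pos: [546.0, -16.0, 250.3]
tool_rot: [-3.139, 0.002, 0.431]
force: [0.3, 0.0, -4.3]
width: 34.3
gripper_force: 56.8
```

Run:
```python
from h import *
snap('side','s1'); s=read_state(); print(s['eef_pos'],s['force'],s['width'])
im=cv2.imread('pics/s1.png'); cv2.imwrite('pics/s1c.png',cv2.resize(im[20:270,230:530],None,fx=2,fy=2))
```

```text
[546.17902957 -15.22409303 250.45051488] [ 0.46490014  3.03793533 -3.6821884 ] 34.290051900459204
```

View pics/s1c.png

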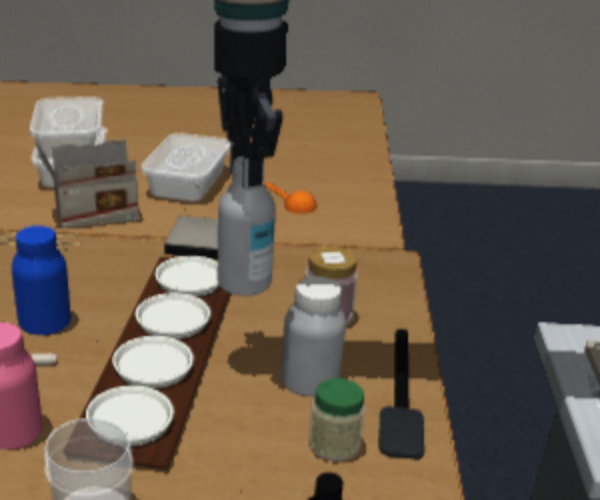

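The tall bottle hangs upright in the gripper (crop 247,230) and the saucers are empty. Next it goes to the far-left saucer.

Request:
arm_command --deltas '[{"dx": 0.005, "dy": 0.01, "dz": 0, "yaw": 0, "jaw": 0}, {"dx": 0.01, "dy": 0.03, "dz": 0, "yaw": 0, "jaw": 0}, {"dx": 0.02, "dy": 0.055, "dz": 0, "yaw": 0, "jaw": 0}, {"dx": 0.035, "dy": 0.08, "dz": 0, "yaw": 0, "jaw": 0}, {"dx": 0.055, "dy": 0.105, "dz": 0, "yaw": 0, "jaw": 0}, {"dx": 0.08, "dy": 0.13, "dz": 0, "yaw": 0, "jaw": 0}, {"dx": 0.1, "dy": 0.145, "dz": 0, "yaw": 0, "jaw": 0}, {"dx": 0.11, "dy": 0.152, "dz": 0, "yaw": 0, "jaw": 0}, {"dx": 0.115, "dy": 0.154, "dz": -0.01, "yaw": 0, "jaw": 0}, {"dx": 0.115, "dy": 0.154, "dz": -0.03, "yaw": 0, "jaw": 0}, {"dx": 0.115, "dy": 0.154, "dz": -0.055, "yaw": 0, "jaw": 0}, {"dx": 0.115, "dy": 0.154, "dz": -0.07, "yaw": 0, "jaw": 0}, {"dx": 0.115, "dy": 0.154, "dz": -0.08, "yaw": 0, "jaw": 0}, {"dx": 0.115, "dy": 0.154, "dz": -0.088, "yaw": 0, "jaw": 0}, {"dx": 0.115, "dy": 0.154, "dz": -0.09, "yaw": 0, "jaw": 0}, {"dx": 0.115, "dy": 0.154, "dz": -0.09, "yaw": 0, "jaw": 0}, {"dx": 0.115, "dy": 0.154, "dz": -0.09, "yaw": 0, "jaw": 0}]'

```text
clock: 6.65
eef_pos: [662.8, 134.4, 162.3]
tool_rot: [3.141, -0.002, 0.427]
force: [0.3, -0.4, -3.7]
width: 34.2
gripper_force: 56.9
```

Run:
```python
from h import *
snap('side','s2'); s=read_state(); print(s['eef_pos'],s['force'])
im,p=cloud('s2')
q=p.reshape(-1,3); q=q[(np.hypot(q[:,0]-662,q[:,1]-134)<60)&(q[:,2]>28)]
for a,b in [(28,45),(45,70),(70,100),(100,120)]:
    t=q[(q[:,2]>=a)&(q[:,2]<b)]
    if len(t)>20:
        A=np.c_[2*t[:,:2],np.ones(len(t))]; s=np.linalg.lstsq(A,(t[:,:2]**2).sum(1),rcond=None)[0]; print(a,len(t),s[:2].round(1),np.sqrt(s[2]+s[0]**2+s[1]**2).round(1))
I=cv2.imread('pics/s2.png'); cv2.imwrite('pics/s2c.png',cv2.resize(I[60:260,220:440],None,fx=3,fy=3))
```

```text
[662.7398962  134.43443906 162.30678447] [ 0.50598402  0.48968633 -4.4324299 ]
28 152 [661.7 122.2] 42.1
45 253 [661.1 130.3] 32.6
70 312 [660.9 131.2] 32.4
100 224 [660.8 131.9] 32.1
```

View pics/s2c.png

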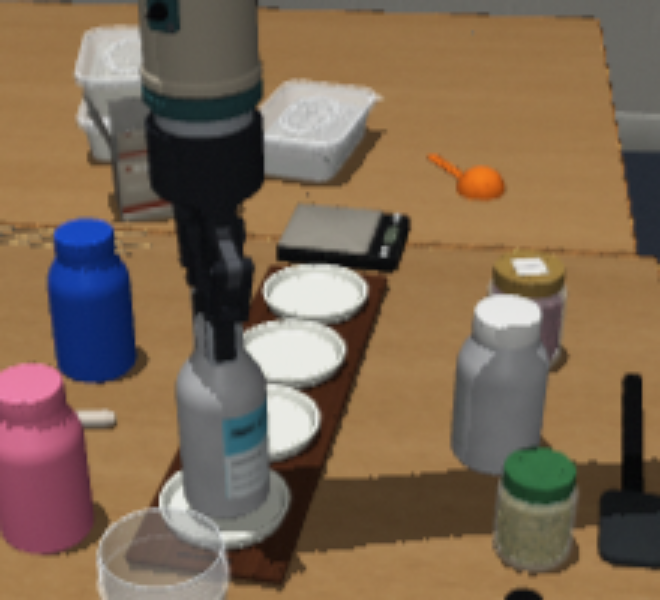

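The bottle (crop 225,440) hangs over the farthest saucer, centred within about 3 mm and with its base roughly 12 mm above the floor.

Request:
arm_command --deltas '[{"dx": 0, "dy": 0.001, "dz": -0.003, "yaw": 0, "jaw": 0}, {"dx": 0, "dy": 0.001, "dz": -0.006, "yaw": 0, "jaw": 0}, {"dx": 0, "dy": 0.001, "dz": -0.009, "yaw": 0, "jaw": 0}, {"dx": 0, "dy": 0.001, "dz": -0.011, "yaw": 0, "jaw": 0}, {"dx": 0, "dy": 0.001, "dz": -0.012, "yaw": 0, "jaw": 0}, {"dx": 0, "dy": 0.001, "dz": -0.012, "yaw": 0, "jaw": 0}, {"dx": 0, "dy": 0.001, "dz": -0.012, "yaw": 0, "jaw": 0}]'

```text
clock: 7.4
eef_pos: [662.5, 135.4, 150.5]
tool_rot: [3.141, -0.001, 0.427]
force: [-1.8, 0.3, 5.3]
width: 34.0
gripper_force: 58.1
```

Request:
arm_command --deltas '[{"dx": 0, "dy": 0, "dz": 0, "yaw": 0, "jaw": 0.45}, {"dx": 0, "dy": 0, "dz": 0, "yaw": 0, "jaw": 0.55}, {"dx": 0, "dy": 0, "dz": 0, "yaw": 0, "jaw": 0.7}, {"dx": 0, "dy": 0, "dz": 0, "yaw": 0, "jaw": 0.8}, {"dx": 0, "dy": 0, "dz": 0, "yaw": 0, "jaw": 0.8}, {"dx": 0, "dy": 0, "dz": 0.01, "yaw": 0, "jaw": 0.8}, {"dx": 0, "dy": 0, "dz": 0.03, "yaw": 0, "jaw": 0.8}, {"dx": 0, "dy": 0, "dz": 0.06, "yaw": 0, "jaw": 1}, {"dx": -0.02, "dy": -0.01, "dz": 0.08, "yaw": 0, "jaw": 1}, {"dx": -0.05, "dy": -0.03, "dz": 0.08, "yaw": 0, "jaw": 1}, {"dx": -0.085, "dy": -0.055, "dz": 0.08, "yaw": 0, "jaw": 1}, {"dx": -0.12, "dy": -0.08, "dz": 0.08, "yaw": 0, "jaw": 1}, {"dx": -0.155, "dy": -0.1, "dz": 0.08, "yaw": 0, "jaw": 1}, {"dx": -0.185, "dy": -0.115, "dz": 0.08, "yaw": 0, "jaw": 1}, {"dx": -0.2, "dy": -0.121, "dz": 0.08, "yaw": 0, "jaw": 1}, {"dx": -0.206, "dy": -0.123, "dz": 0.08, "yaw": 0, "jaw": 1}, {"dx": -0.206, "dy": -0.123, "dz": 0.07, "yaw": 0, "jaw": 1}, {"dx": -0.206, "dy": -0.123, "dz": 0.04, "yaw": 0, "jaw": 1}, {"dx": -0.206, "dy": -0.123, "dz": 0.02, "yaw": 0, "jaw": 1}, {"dx": -0.206, "dy": -0.123, "dz": 0.01, "yaw": 0, "jaw": 1}]'

```text
clock: 9.4
eef_pos: [456.4, 13.0, 157.3]
tool_rot: [-3.141, 0.001, 0.428]
force: [0.1, 0.6, 0.6]
width: 85.2
gripper_force: 0.0
```

Run:
```python
from h import *
snap('top','t3'); s=read_state(); print(s['eef_pos'],s['force'])
im,p=cloud('t3');q=p.reshape(-1,3)
q=q[(np.hypot(q[:,0]-662,q[:,1]-134)<50)]
t=q[(q[:,2]>155)]; print(len(t),((t.max(0)+t.min(0))/2).round(1),t.max(0))
```

```text
[455.77785125  12.89194359 156.70196907] [-0.29229777 -0.41114392 -0.87624563]
207 [657.3 133.5 168.1] [673.504405   150.18144232 179.76137641]
```

Request:
arm_command --deltas '[{"dx": 0, "dy": 0, "dz": -0.015, "yaw": 0, "jaw": 1}, {"dx": 0, "dy": 0, "dz": -0.03, "yaw": 0, "jaw": 1}, {"dx": 0, "dy": 0, "dz": -0.04, "yaw": 0, "jaw": 1}, {"dx": 0, "dy": 0, "dz": -0.044, "yaw": 0, "jaw": 1}, {"dx": 0, "dy": 0, "dz": -0.044, "yaw": 0, "jaw": 1}, {"dx": 0, "dy": 0, "dz": -0.044, "yaw": 0, "jaw": 0.8}, {"dx": 0, "dy": 0, "dz": -0.044, "yaw": 0, "jaw": 0.7}, {"dx": 0, "dy": 0, "dz": -0.044, "yaw": 0, "jaw": 0.6}, {"dx": 0, "dy": 0, "dz": -0.044, "yaw": 0, "jaw": 0.4}, {"dx": 0, "dy": 0, "dz": -0.044, "yaw": 0, "jaw": 0}, {"dx": 0, "dy": 0, "dz": -0.044, "yaw": 0, "jaw": 0}, {"dx": 0, "dy": 0, "dz": -0.044, "yaw": 0, "jaw": 0}, {"dx": 0, "dy": 0, "dz": -0.044, "yaw": 0, "jaw": 0}, {"dx": 0, "dy": 0, "dz": -0.044, "yaw": 0, "jaw": 0}]'

```text
clock: 10.85
eef_pos: [457.0, 12.4, 116.4]
tool_rot: [3.141, -0.002, 0.427]
force: [-0.5, -0.0, 6.0]
width: 51.9
gripper_force: 61.4
```

Request:
arm_command --deltas '[{"dx": 0, "dy": 0, "dz": 0.01, "yaw": 0, "jaw": 0}, {"dx": 0, "dy": 0, "dz": 0.03, "yaw": 0, "jaw": 0}, {"dx": 0.005, "dy": 0, "dz": 0.05, "yaw": 0, "jaw": 0}, {"dx": 0.02, "dy": 0.001, "dz": 0.06, "yaw": 0, "jaw": 0}, {"dx": 0.045, "dy": 0.003, "dz": 0.065, "yaw": 0, "jaw": 0}, {"dx": 0.07, "dy": 0.005, "dz": 0.065, "yaw": 0, "jaw": 0}, {"dx": 0.095, "dy": 0.007, "dz": 0.065, "yaw": 0, "jaw": 0}, {"dx": 0.12, "dy": 0.009, "dz": 0.065, "yaw": 0, "jaw": 0}, {"dx": 0.145, "dy": 0.01, "dz": 0.065, "yaw": 0, "jaw": 0}, {"dx": 0.17, "dy": 0.011, "dz": 0.065, "yaw": 0, "jaw": 0}, {"dx": 0.187, "dy": 0.012, "dz": 0.065, "yaw": 0, "jaw": 0}, {"dx": 0.195, "dy": 0.012, "dz": 0.06, "yaw": 0, "jaw": 0}, {"dx": 0.195, "dy": 0.012, "dz": 0.05, "yaw": 0, "jaw": 0}, {"dx": 0.195, "dy": 0.012, "dz": 0.04, "yaw": 0, "jaw": 0}, {"dx": 0.195, "dy": 0.012, "dz": 0.034, "yaw": 0, "jaw": 0}, {"dx": 0.195, "dy": 0.012, "dz": 0.03, "yaw": 0, "jaw": 0}, {"dx": 0.195, "dy": 0.012, "dz": 0.03, "yaw": 0, "jaw": 0}, {"dx": 0.195, "dy": 0.012, "dz": 0.03, "yaw": 0, "jaw": 0}]'

```text
clock: 12.65
eef_pos: [651.1, 24.3, 145.5]
tool_rot: [3.142, -0.0, 0.427]
force: [-0.4, -0.0, -3.5]
width: 51.7
gripper_force: 64.2
```

Run:
```python
from h import *
snap('side','s4'); s=read_state(); print(s['eef_pos'],s['force'])
im,p=cloud('s4')
q=p.reshape(-1,3)
def fit(x,y,bins,r=50):
  for a,b in bins:
    t=q[(np.hypot(q[:,0]-x,q[:,1]-y)<r)&(q[:,2]>=a)&(q[:,2]<b)]
    if len(t)>20:
        A=np.c_[2*t[:,:2],np.ones(len(t))]; s=np.linalg.lstsq(A,(t[:,:2]**2).sum(1),rcond=None)[0]; print(a,len(t),s[:2].round(1),np.sqrt(s[2]+s[0]**2+s[1]**2).round(1))
fit(652,25,[(45,70),(70,100),(100,120)]); print('tall'); fit(660,134,[(35,60),(60,90),(90,120),(120,170)])
I=cv2.imread('pics/s4.png'); cv2.imwrite('pics/s4c.png',cv2.resize(I[60:260,220:440],None,fx=3,fy=3))
```

```text
[651.31918171  24.33368276 145.75159249] [-0.07339663 -0.17434968 -2.95187069]
45 103 [646.5  25. ] 31.2
70 142 [645.9  26.2] 30.4
100 139 [646.7  27.7] 29.9
tall
35 245 [660. 131.] 32.6
60 323 [659.6 132.1] 31.9
90 331 [659.4 131.7] 32.4
120 573 [657.7 140. ] 19.9
```

View pics/s4c.png

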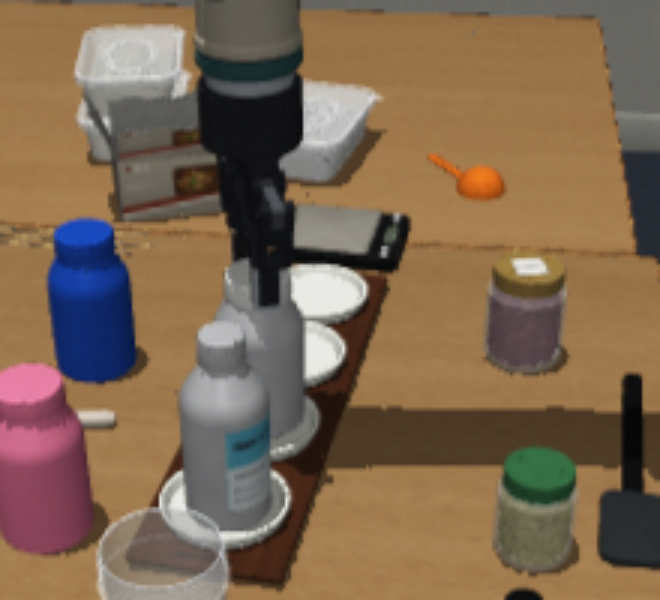

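The tall bottle stands in the farthest saucer (crop 225,440), upright. The oil bottle (crop 265,350) hangs centred over the next one.

Request:
arm_command --deltas '[{"dx": 0.001, "dy": 0, "dz": -0.003, "yaw": 0, "jaw": 0}, {"dx": 0.001, "dy": 0, "dz": -0.006, "yaw": 0, "jaw": 0}, {"dx": 0.001, "dy": 0, "dz": -0.009, "yaw": 0, "jaw": 0}, {"dx": 0.001, "dy": 0, "dz": -0.011, "yaw": 0, "jaw": 0}, {"dx": 0.001, "dy": 0, "dz": -0.012, "yaw": 0, "jaw": 0}, {"dx": 0.001, "dy": 0, "dz": -0.012, "yaw": 0, "jaw": 0}, {"dx": 0.001, "dy": 0, "dz": -0.012, "yaw": 0, "jaw": 0}]'

```text
clock: 13.4
eef_pos: [652.8, 24.7, 134.5]
tool_rot: [3.141, -0.002, 0.427]
force: [-0.7, 0.2, 5.9]
width: 51.6
gripper_force: 65.0
```

Request:
arm_command --deltas '[{"dx": 0, "dy": 0, "dz": 0, "yaw": 0, "jaw": 0.65}, {"dx": 0, "dy": 0, "dz": 0, "yaw": 0, "jaw": 0.75}, {"dx": 0, "dy": 0, "dz": 0, "yaw": 0, "jaw": 0.9}, {"dx": 0, "dy": 0, "dz": 0, "yaw": 0, "jaw": 0.9}, {"dx": 0, "dy": 0, "dz": 0.01, "yaw": 0, "jaw": 0.9}, {"dx": 0, "dy": 0, "dz": 0.03, "yaw": 0, "jaw": 0.9}, {"dx": -0.02, "dy": 0, "dz": 0.06, "yaw": 0, "jaw": 1}, {"dx": -0.05, "dy": 0.01, "dz": 0.08, "yaw": 0, "jaw": 1}, {"dx": -0.085, "dy": 0.03, "dz": 0.08, "yaw": 0, "jaw": 1}, {"dx": -0.115, "dy": 0.055, "dz": 0.08, "yaw": 0, "jaw": 1}, {"dx": -0.14, "dy": 0.085, "dz": 0.08, "yaw": 0, "jaw": 1}, {"dx": -0.155, "dy": 0.12, "dz": 0.08, "yaw": 0, "jaw": 1}, {"dx": -0.17, "dy": 0.155, "dz": 0.08, "yaw": 0, "jaw": 1}, {"dx": -0.185, "dy": 0.195, "dz": 0.08, "yaw": 0, "jaw": 1}, {"dx": -0.195, "dy": 0.235, "dz": 0.08, "yaw": 0, "jaw": 1}, {"dx": -0.205, "dy": 0.265, "dz": 0.08, "yaw": 0, "jaw": 1}, {"dx": -0.21, "dy": 0.28, "dz": 0.065, "yaw": 0, "jaw": 1}, {"dx": -0.21, "dy": 0.283, "dz": 0.04, "yaw": 0, "jaw": 1}, {"dx": -0.21, "dy": 0.283, "dz": 0.02, "yaw": 0, "jaw": 1}, {"dx": -0.21, "dy": 0.283, "dz": 0.01, "yaw": 0, "jaw": 1}]'

```text
clock: 15.4
eef_pos: [441.5, 307.2, 142.4]
tool_rot: [3.141, 0.002, 0.427]
force: [0.3, -0.2, 0.2]
width: 85.2
gripper_force: 0.0
```

Run:
```python
from h import *
snap('top','t5'); s=read_state(); print(s['eef_pos'],s['force'])
im,p=cloud('t5');q=p.reshape(-1,3)
for x,y,lo in [(660,134,155),(652,25,140)]:
    t=q[(np.hypot(q[:,0]-x,q[:,1]-y)<50)&(q[:,2]>lo)]; print(len(t),((t.max(0)+t.min(0))/2).round(1),t.max(0), t.mean(0).round(1))
```

```text
[441.21037439 306.644701   141.54812354] [ 0.85347598 -0.32321986 -0.8421665 ]
207 [657.4 133.6 167.9] [673.34618424 150.11867081 180.57665455] [657.  133.2 174. ]
420 [649.8  25.  149.7] [674.65470666  50.02661293 158.87003749] [649.7  25.3 153.3]
```

Request:
arm_command --deltas '[{"dx": 0, "dy": 0.001, "dz": -0.025, "yaw": 0, "jaw": 1}, {"dx": 0, "dy": 0.001, "dz": -0.055, "yaw": 0, "jaw": 1}, {"dx": 0, "dy": 0.001, "dz": -0.08, "yaw": 0, "jaw": 1}, {"dx": 0, "dy": 0.001, "dz": -0.095, "yaw": 0, "jaw": 1}, {"dx": 0, "dy": 0.001, "dz": -0.102, "yaw": 0, "jaw": 1}, {"dx": 0, "dy": 0.001, "dz": -0.103, "yaw": 0, "jaw": 1}, {"dx": 0, "dy": 0.001, "dz": -0.103, "yaw": 0, "jaw": 0.8}, {"dx": 0, "dy": 0.001, "dz": -0.103, "yaw": 0, "jaw": 0.65}, {"dx": 0, "dy": 0.001, "dz": -0.103, "yaw": 0, "jaw": 0.55}, {"dx": 0, "dy": 0.001, "dz": -0.103, "yaw": 0, "jaw": 0.4}, {"dx": 0, "dy": 0.001, "dz": -0.103, "yaw": 0, "jaw": 0}, {"dx": 0, "dy": 0.001, "dz": -0.103, "yaw": 0, "jaw": 0}, {"dx": 0, "dy": 0.001, "dz": -0.103, "yaw": 0, "jaw": 0}, {"dx": 0, "dy": 0.001, "dz": -0.103, "yaw": 0, "jaw": 0}]'

```text
clock: 16.85
eef_pos: [442.7, 308.5, 41.5]
tool_rot: [-3.141, -0.002, 0.427]
force: [-0.3, -0.6, 5.4]
width: 42.8
gripper_force: 60.4
```

Request:
arm_command --deltas '[{"dx": 0, "dy": 0, "dz": 0.01, "yaw": 0, "jaw": 0}, {"dx": 0, "dy": 0, "dz": 0.03, "yaw": 0, "jaw": 0}, {"dx": 0, "dy": 0, "dz": 0.055, "yaw": 0, "jaw": 0}, {"dx": 0.01, "dy": -0.01, "dz": 0.08, "yaw": 0, "jaw": 0}, {"dx": 0.02, "dy": -0.03, "dz": 0.095, "yaw": 0, "jaw": 0}, {"dx": 0.035, "dy": -0.055, "dz": 0.1, "yaw": 0, "jaw": 0}, {"dx": 0.05, "dy": -0.08, "dz": 0.1, "yaw": 0, "jaw": 0}, {"dx": 0.065, "dy": -0.105, "dz": 0.1, "yaw": 0, "jaw": 0}, {"dx": 0.075, "dy": -0.13, "dz": 0.1, "yaw": 0, "jaw": 0}, {"dx": 0.08, "dy": -0.16, "dz": 0.1, "yaw": 0, "jaw": 0}, {"dx": 0.08, "dy": -0.19, "dz": 0.1, "yaw": 0, "jaw": 0}, {"dx": 0.08, "dy": -0.22, "dz": 0.1, "yaw": 0, "jaw": 0}, {"dx": 0.08, "dy": -0.25, "dz": 0.1, "yaw": 0, "jaw": 0}, {"dx": 0.08, "dy": -0.28, "dz": 0.1, "yaw": 0, "jaw": 0}, {"dx": 0.08, "dy": -0.31, "dz": 0.1, "yaw": 0, "jaw": 0}, {"dx": 0.08, "dy": -0.34, "dz": 0.1, "yaw": 0, "jaw": 0}, {"dx": 0.085, "dy": -0.365, "dz": 0.1, "yaw": 0, "jaw": 0}, {"dx": 0.1, "dy": -0.385, "dz": 0.1, "yaw": 0, "jaw": 0}, {"dx": 0.12, "dy": -0.393, "dz": 0.1, "yaw": 0, "jaw": 0}, {"dx": 0.14, "dy": -0.393, "dz": 0.1, "yaw": 0, "jaw": 0}]'

```text
clock: 18.85
eef_pos: [582.1, -87.4, 140.9]
tool_rot: [3.14, 0.001, 0.423]
force: [0.4, 1.6, -1.8]
width: 42.5
gripper_force: 61.6
```

Request:
arm_command --deltas '[{"dx": 0.02, "dy": 0, "dz": 0, "yaw": 0, "jaw": 0}, {"dx": 0.04, "dy": 0, "dz": 0, "yaw": 0, "jaw": 0}, {"dx": 0.053, "dy": 0, "dz": 0, "yaw": 0, "jaw": 0}, {"dx": 0.059, "dy": 0, "dz": -0.01, "yaw": 0, "jaw": 0}, {"dx": 0.059, "dy": 0, "dz": -0.025, "yaw": 0, "jaw": 0}, {"dx": 0.059, "dy": 0, "dz": -0.045, "yaw": 0, "jaw": 0}, {"dx": 0.059, "dy": 0, "dz": -0.058, "yaw": 0, "jaw": 0}, {"dx": 0.059, "dy": 0, "dz": -0.066, "yaw": 0, "jaw": 0}, {"dx": 0.059, "dy": 0, "dz": -0.07, "yaw": 0, "jaw": 0}, {"dx": 0.059, "dy": 0, "dz": -0.07, "yaw": 0, "jaw": 0}, {"dx": 0.059, "dy": 0, "dz": -0.07, "yaw": 0, "jaw": 0}]'

```text
clock: 19.95
eef_pos: [641.6, -84.8, 70.9]
tool_rot: [3.141, -0.001, 0.427]
force: [-0.7, -0.7, -1.5]
width: 42.5
gripper_force: 61.6
```

Run:
```python
from h import *
snap('side','s6'); s=read_state(); print(s['eef_pos'],s['force'],s['width'])
I=cv2.imread('pics/s6.png'); cv2.imwrite('pics/s6c.png',cv2.resize(I[60:260,220:440],None,fx=3,fy=3))
```

```text
[641.69640568 -84.79728598  71.07599741] [ 0.89063916 -0.0078179  -2.30426461] 43.11161983464889
```

View pics/s6c.png

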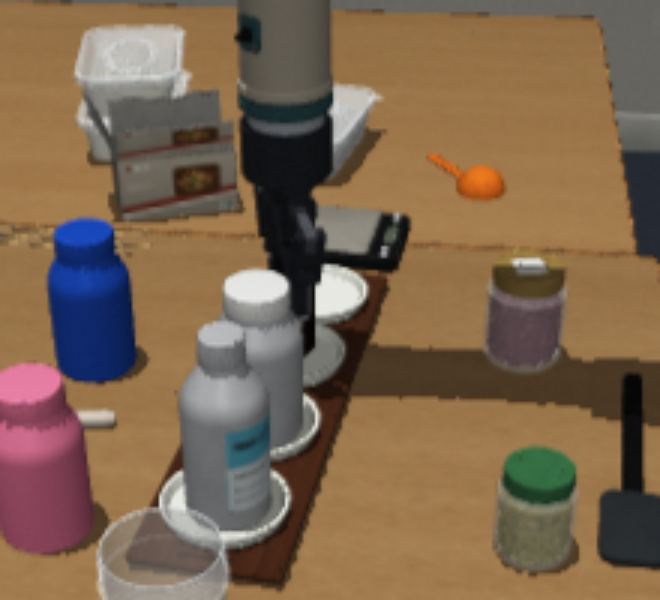

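Tall and oil stand flat in their saucers. The amber bottle is hidden behind the oil bottle (crop 315,320) but still held at 43 mm, so I lower it.

Request:
arm_command --deltas '[{"dx": 0, "dy": 0, "dz": -0.003, "yaw": 0, "jaw": 0}, {"dx": 0, "dy": 0, "dz": -0.006, "yaw": 0, "jaw": 0}, {"dx": 0, "dy": 0, "dz": -0.009, "yaw": 0, "jaw": 0}, {"dx": 0, "dy": 0, "dz": -0.011, "yaw": 0, "jaw": 0}, {"dx": 0, "dy": 0, "dz": -0.012, "yaw": 0, "jaw": 0}, {"dx": 0, "dy": 0, "dz": -0.012, "yaw": 0, "jaw": 0}, {"dx": 0, "dy": 0, "dz": -0.012, "yaw": 0, "jaw": 0}]'

```text
clock: 20.7
eef_pos: [641.1, -84.7, 59.5]
tool_rot: [3.141, -0.0, 0.427]
force: [-2.4, 0.6, 7.1]
width: 42.6
gripper_force: 62.5
```

Request:
arm_command --deltas '[{"dx": 0, "dy": 0, "dz": 0, "yaw": 0, "jaw": 0.6}, {"dx": 0, "dy": 0, "dz": 0, "yaw": 0, "jaw": 0.7}, {"dx": 0, "dy": 0, "dz": 0, "yaw": 0, "jaw": 0.8}, {"dx": 0, "dy": 0, "dz": 0, "yaw": 0, "jaw": 0.8}, {"dx": 0, "dy": 0, "dz": 0.01, "yaw": 0, "jaw": 0.8}, {"dx": 0, "dy": 0, "dz": 0.035, "yaw": 0, "jaw": 0.8}, {"dx": 0, "dy": 0, "dz": 0.07, "yaw": 0, "jaw": 0.8}, {"dx": -0.02, "dy": 0, "dz": 0.1, "yaw": 0, "jaw": 1}, {"dx": -0.05, "dy": 0.01, "dz": 0.11, "yaw": 0, "jaw": 1}, {"dx": -0.085, "dy": 0.03, "dz": 0.11, "yaw": 0, "jaw": 1}, {"dx": -0.115, "dy": 0.055, "dz": 0.11, "yaw": 0, "jaw": 1}, {"dx": -0.14, "dy": 0.085, "dz": 0.11, "yaw": 0, "jaw": 1}, {"dx": -0.16, "dy": 0.12, "dz": 0.11, "yaw": 0, "jaw": 1}, {"dx": -0.18, "dy": 0.155, "dz": 0.11, "yaw": 0, "jaw": 1}, {"dx": -0.2, "dy": 0.19, "dz": 0.1, "yaw": 0, "jaw": 1}, {"dx": -0.21, "dy": 0.212, "dz": 0.085, "yaw": 0, "jaw": 1}, {"dx": -0.214, "dy": 0.221, "dz": 0.07, "yaw": 0, "jaw": 1}, {"dx": -0.214, "dy": 0.221, "dz": 0.06, "yaw": 0, "jaw": 1}, {"dx": -0.214, "dy": 0.221, "dz": 0.055, "yaw": 0, "jaw": 1}, {"dx": -0.214, "dy": 0.221, "dz": 0.055, "yaw": 0, "jaw": 1}]'

```text
clock: 22.7
eef_pos: [427.4, 135.2, 113.1]
tool_rot: [3.141, 0.001, 0.425]
force: [-0.2, -0.0, 0.7]
width: 85.5
gripper_force: 0.0
```

Run:
```python
from h import *
snap('top','t7'); s=read_state(); print(s['eef_pos'],s['force'])
im,p=cloud('t7');q=p.reshape(-1,3)
for x,y,lo in [(660,134,155),(652,25,140),(642,-85,105)]:
    t=q[(np.hypot(q[:,0]-x,q[:,1]-y)<50)&(q[:,2]>lo)]; print(len(t),((t.max(0)+t.min(0))/2).round(1),t.max(0))
```

```text
[427.69304258 135.28119852 113.43710624] [ 0.28313592  0.48903216 -1.15817517]
207 [657.2 133.9 167.9] [673.43122463 150.49395795 180.87070895]
423 [649.7  25.1 150. ] [674.73986973  50.07284292 159.75867458]
96 [639.7 -83.8 115.8] [651.38966376 -72.05728289 125.12582529]
```

Now the green jar: TCP down to about 25 mm.

Request:
arm_command --deltas '[{"dx": 0, "dy": 0.001, "dz": -0.02, "yaw": 0, "jaw": 1}, {"dx": 0, "dy": 0.001, "dz": -0.045, "yaw": 0, "jaw": 1}, {"dx": 0, "dy": 0.001, "dz": -0.07, "yaw": 0, "jaw": 1}, {"dx": 0, "dy": 0.001, "dz": -0.083, "yaw": 0, "jaw": 1}, {"dx": 0, "dy": 0.001, "dz": -0.088, "yaw": 0, "jaw": 1}, {"dx": 0, "dy": 0.001, "dz": -0.088, "yaw": 0, "jaw": 1}, {"dx": 0, "dy": 0.001, "dz": -0.088, "yaw": 0, "jaw": 0.8}, {"dx": 0, "dy": 0.001, "dz": -0.088, "yaw": 0, "jaw": 0.7}, {"dx": 0, "dy": 0.001, "dz": -0.088, "yaw": 0, "jaw": 0.6}, {"dx": 0, "dy": 0.001, "dz": -0.088, "yaw": 0, "jaw": 0.3}, {"dx": 0, "dy": 0.001, "dz": -0.088, "yaw": 0, "jaw": 0}, {"dx": 0, "dy": 0.001, "dz": -0.088, "yaw": 0, "jaw": 0}, {"dx": 0, "dy": 0.001, "dz": -0.088, "yaw": 0, "jaw": 0}, {"dx": 0, "dy": 0.001, "dz": -0.088, "yaw": 0, "jaw": 0}]'

```text
clock: 24.15
eef_pos: [427.9, 136.6, 26.3]
tool_rot: [3.14, -0.001, 0.426]
force: [0.9, -2.8, 6.3]
width: 58.1
gripper_force: 63.8
```

Request:
arm_command --deltas '[{"dx": 0, "dy": 0, "dz": 0.01, "yaw": 0, "jaw": 0}, {"dx": 0, "dy": 0, "dz": 0.03, "yaw": 0, "jaw": 0}, {"dx": 0.01, "dy": 0, "dz": 0.055, "yaw": 0, "jaw": 0}, {"dx": 0.025, "dy": -0.01, "dz": 0.08, "yaw": 0, "jaw": 0}, {"dx": 0.045, "dy": -0.025, "dz": 0.095, "yaw": 0, "jaw": 0}, {"dx": 0.065, "dy": -0.045, "dz": 0.1, "yaw": 0, "jaw": 0}, {"dx": 0.085, "dy": -0.07, "dz": 0.1, "yaw": 0, "jaw": 0}, {"dx": 0.1, "dy": -0.1, "dz": 0.1, "yaw": 0, "jaw": 0}, {"dx": 0.1, "dy": -0.13, "dz": 0.1, "yaw": 0, "jaw": 0}, {"dx": 0.1, "dy": -0.16, "dz": 0.1, "yaw": 0, "jaw": 0}, {"dx": 0.1, "dy": -0.19, "dz": 0.1, "yaw": 0, "jaw": 0}, {"dx": 0.1, "dy": -0.22, "dz": 0.1, "yaw": 0, "jaw": 0}, {"dx": 0.1, "dy": -0.25, "dz": 0.1, "yaw": 0, "jaw": 0}, {"dx": 0.1, "dy": -0.28, "dz": 0.1, "yaw": 0, "jaw": 0}, {"dx": 0.105, "dy": -0.305, "dz": 0.1, "yaw": 0, "jaw": 0}, {"dx": 0.12, "dy": -0.323, "dz": 0.1, "yaw": 0, "jaw": 0}, {"dx": 0.14, "dy": -0.331, "dz": 0.1, "yaw": 0, "jaw": 0}]'

```text
clock: 25.85
eef_pos: [565.6, -197.1, 125.7]
tool_rot: [3.141, 0.003, 0.423]
force: [0.1, 0.7, -2.7]
width: 58.2
gripper_force: 65.1
```

Request:
arm_command --deltas '[{"dx": 0.02, "dy": 0, "dz": 0, "yaw": 0, "jaw": 0}, {"dx": 0.045, "dy": 0, "dz": 0, "yaw": 0, "jaw": 0}, {"dx": 0.058, "dy": 0, "dz": 0, "yaw": 0, "jaw": 0}, {"dx": 0.064, "dy": 0, "dz": -0.01, "yaw": 0, "jaw": 0}, {"dx": 0.064, "dy": 0, "dz": -0.025, "yaw": 0, "jaw": 0}, {"dx": 0.064, "dy": 0, "dz": -0.045, "yaw": 0, "jaw": 0}, {"dx": 0.064, "dy": 0, "dz": -0.058, "yaw": 0, "jaw": 0}, {"dx": 0.064, "dy": 0, "dz": -0.066, "yaw": 0, "jaw": 0}, {"dx": 0.064, "dy": 0, "dz": -0.07, "yaw": 0, "jaw": 0}, {"dx": 0.064, "dy": 0, "dz": -0.07, "yaw": 0, "jaw": 0}, {"dx": 0.064, "dy": 0, "dz": -0.07, "yaw": 0, "jaw": 0}]'

```text
clock: 26.95
eef_pos: [631.6, -193.8, 55.9]
tool_rot: [3.141, -0.001, 0.427]
force: [-0.1, 0.4, -2.7]
width: 58.2
gripper_force: 65.1
```

Request:
arm_command --deltas '[{"dx": 0, "dy": 0, "dz": -0.003, "yaw": 0, "jaw": 0}, {"dx": 0, "dy": 0, "dz": -0.006, "yaw": 0, "jaw": 0}, {"dx": 0, "dy": 0, "dz": -0.009, "yaw": 0, "jaw": 0}, {"dx": 0, "dy": 0, "dz": -0.011, "yaw": 0, "jaw": 0}, {"dx": 0, "dy": 0, "dz": -0.012, "yaw": 0, "jaw": 0}, {"dx": 0, "dy": 0, "dz": -0.012, "yaw": 0, "jaw": 0}, {"dx": 0, "dy": 0, "dz": -0.012, "yaw": 0, "jaw": 0}]'

```text
clock: 27.65
eef_pos: [630.9, -193.7, 44.4]
tool_rot: [3.141, 0.0, 0.427]
force: [-2.9, -0.0, 5.4]
width: 58.1
gripper_force: 66.0
```

Request:
arm_command --deltas '[{"dx": 0, "dy": 0, "dz": 0, "yaw": 0, "jaw": 0.75}, {"dx": 0, "dy": 0, "dz": 0, "yaw": 0, "jaw": 0.85}, {"dx": 0, "dy": 0, "dz": 0, "yaw": 0, "jaw": 0.95}, {"dx": 0, "dy": 0, "dz": 0, "yaw": 0, "jaw": 0.95}, {"dx": 0, "dy": 0, "dz": 0, "yaw": 0, "jaw": 0.95}, {"dx": 0, "dy": 0, "dz": 0.01, "yaw": 0, "jaw": 0.95}, {"dx": 0, "dy": 0, "dz": 0.03, "yaw": 0, "jaw": 0.95}, {"dx": 0, "dy": 0, "dz": 0.06, "yaw": 0, "jaw": 0.95}, {"dx": 0, "dy": 0, "dz": 0.1, "yaw": 0, "jaw": 1}, {"dx": 0, "dy": 0, "dz": 0.14, "yaw": 0, "jaw": 1}, {"dx": -0.04, "dy": -0.02, "dz": 0.18, "yaw": 0, "jaw": 1}, {"dx": -0.08, "dy": -0.05, "dz": 0.2, "yaw": 0, "jaw": 1}, {"dx": -0.12, "dy": -0.08, "dz": 0.2, "yaw": 0, "jaw": 1}, {"dx": -0.15, "dy": -0.11, "dz": 0.2, "yaw": 0, "jaw": 1}, {"dx": -0.17, "dy": -0.14, "dz": 0.2, "yaw": 0, "jaw": 1}, {"dx": -0.18, "dy": -0.16, "dz": 0.2, "yaw": 0, "jaw": 1}, {"dx": -0.18, "dy": -0.16, "dz": 0.2, "yaw": 0, "jaw": 1}, {"dx": -0.18, "dy": -0.16, "dz": 0.2, "yaw": 0, "jaw": 1}]'

```text
clock: 29.45
eef_pos: [451.2, -353.6, 243.9]
tool_rot: [3.141, -0.001, 0.426]
force: [0.9, 0.6, -0.5]
width: 85.3
gripper_force: 0.0
```

Run:
```python
from h import *
snap('top','t8'); snap('side','s8')
im,p=cloud('t8');q=p.reshape(-1,3)
for x,y,lo in [(660,134,155),(652,25,140),(642,-85,105),(631,-194,84),(434,-138,75)]:
    t=q[(np.hypot(q[:,0]-x,q[:,1]-y)<50)&(q[:,2]>lo)]; print(len(t),((t.max(0)+t.min(0))/2).round(1),t.max(0))
a=cv2.imread('pics/t8.png')[130:320,170:490]; b=cv2.imread('pics/s8.png')[90:270,220:440]
h=lambda i:cv2.resize(i,(400*i.shape[1]//i.shape[0]*3//4,300))
A=cv2.resize(a,(500,297)); B=cv2.resize(b,(363,297)); cv2.imwrite('pics/f8.png',np.vstack([A,cv2.copyMakeBorder(B,0,0,0,137,0)]))
```

```text
209 [657.3 133.6 168.2] [673.5262514  150.3588429  179.76601232]
422 [649.7  25.  149.3] [674.69077608  49.9614056  158.27936682]
96 [639.7 -84.1 114.9] [651.39863052 -72.18301805 124.65942461]
383 [ 629.6 -191.2   92.8] [ 655.02369082 -166.28673994  101.27114857]
604 [ 434.1 -137.1   86. ] [ 466.29030741 -104.6088896    97.04484261]
```

View pics/f8.png

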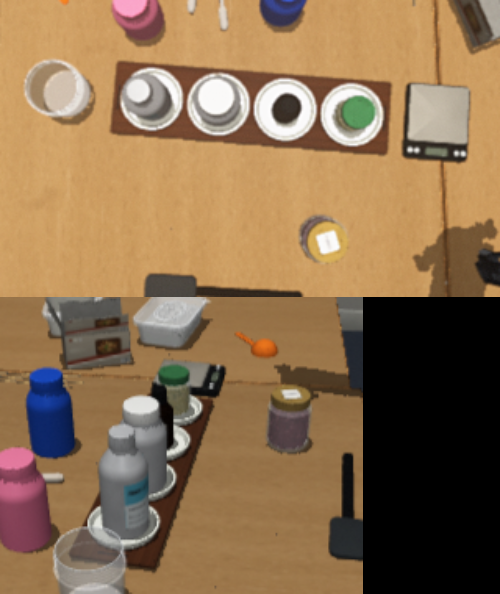

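All four stand upright inside their saucers, with the green jar next to the scale, then amber, oil and tall. The gold jar is unmoved and the arm is clear.

```bash
python3 -c "from cell import *; print(finish_job())"
```

```text
the job is handed in; nothing more can be done
None
```

The job is handed in: the green jar, brown bottle, oil bottle and tall bottle stand upright in the four saucers in that order outward from the scale, and the gold-lidded jar was left where it stood.

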